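Load the two tape spindles

TASK

Tidy the five loose rolls of tape lying in front of the robot onto the two tape spindles. On the spindle with the round base put the broad brown roll first, the middling green roll on it and the small thin black roll on top; on the spindle with the square base put the tall white roll first and the flat grey roll on top of it. Each roll must lie flat with the post through its core and be let go, and the paint pot, the dark jar and the sanding block among them stay standing where they are.

Things in the scene. Friction and masses are not known exactly. Their poses are not given: they have to be found in the camera images.
- round_spindle: Tape spindle, fixed to the table: round wooden base 90 mm across and 14 mm thick, with an upright steel post 16 mm thick in its middle whose top is 72 mm above the table. Origin at the centre of the base's underside (table level), on the axis of the post, z up.
- square_spindle: Tape spindle, fixed to the table: square wooden base 84 x 84 mm and 14 mm thick, with an upright steel post 16 mm thick in its middle whose top is 70 mm above the table. Origin at the centre of the base's underside (table level), on the axis of the post, z up; x and y along the sides of the base.
- broad_roll: Broad light-brown roll of tape, 68 mm across, 24 mm high. Cardboard core hole 32 mm across (at least 29 mm clear). Lies flat on the table; origin at the centre of its underside, z up along the axis of the core.
- middle_roll: Middling green roll of paper tape, 58 mm across, 19 mm high. Cardboard core hole 32 mm across (at least 29 mm clear). Lies flat on the table; origin at the centre of its underside, z up along the axis of the core.
- thin_roll: Small thin black roll of tape, 44 mm across, 12 mm high. Cardboard core hole 32 mm across (at least 29 mm clear). Lies flat on the table; origin at the centre of its underside, z up along the axis of the core.
- tall_roll: Tall white roll of tape, 52 mm across, 36 mm high. Cardboard core hole 32 mm across (at least 29 mm clear). Lies flat on the table; origin at the centre of its underside, z up along the axis of the core.
- flat_roll: Flat grey roll of tape, 62 mm across, 16 mm high. Cardboard core hole 32 mm across (at least 29 mm clear). Lies flat on the table; origin at the centre of its underside, z up along the axis of the core.
- paint_pot: Bystander, loose: small closed paint pot, 53 mm across, 58 mm high, standing among the rolls; to be left alone. Origin at the centre of its underside.
- dark_jar: Bystander, loose: squat dark jar without a lid, 58 mm across, 56 mm high, to the right of the rolls; to be left alone. Origin at the centre of its underside.
- sanding_block: Bystander, loose: brown sanding block, 60 mm (x) by 108 mm (y) by 38 mm high, to the left of the rolls; to be left alone. Origin at the centre of its underside.

How it is judged:
By the outcome, as a careful person would: the job done as asked, in the order asked, and still so for the second after the job is handed in, with the robot touching nothing.
It also fails if it takes over 112 s, if anything falls off the work surface, if the arm or the gripper's body presses on something with over 40 N, if the wrist force passes 120 N, or if a joint passes its speed limit or range.

ROBOT

A 7-joint arm with a two-finger parallel gripper is mounted at the origin on a cart in front of the work surface, level with it; the furniture and walls round the work are solid. World frame = base frame: x ahead of the robot, y to its left, z up, the work surface at z = 0. Lengths are in m, angles in rad, forces in N, time in s.
With the tool pointing down it reaches from about 0.425 to 0.925 m from the base axis. Payload 6.8 kg.
Tool frame: the origin (TCP) lies on the centre line of the jaws, within the pads' length; the fingertips stand 11 mm ahead of it and the grasp point (between the pads) lies 8 mm behind it; z points along the fingers, y is the line along which they close (so a half turn about z gives the same grasp; the last joint's range is limited). The gripper opens to 88 mm and grips with 3 to 60 N. Pads are 20 mm wide; open, the fingers measure 115 mm over their backs; the gripper's body (75 mm by 178 mm) begins 61 mm behind the grasp point.
Start: joints at [1.125, 0.477, 0.022, 1.555, -0.011, 1.109, -0.083], TCP at [0.224, -0.637, 0.234] pointing down, gripper open.
Joint ranges: [-2.96, 2.96], [-0.34, 2.1], [-1.41, 1.46], [0.24, 2.44], [-1.37, 4.51], [0.17, 1.92], [-2.96, 2.96]. Speed limits (rad/s): [2.39, 2.39, 3.14, 3.14, 3.14, 3.14, 3.14].

INTERFACE

Orientations are given as [roll, pitch, yaw] about the fixed x, y, z axes, in that order (R = Rz(yaw) Ry(pitch) Rx(roll)).
In Python, from station import arm gives the robot as it stands.
- The arm moves only by the tool servo_tool, never from a script. Its argument "series" is a list of rows, each a list of 5 numbers: the opening, from 0 (shut) to 1 (fully open), then the shift along the tool's x, y, z in cm, then the turn about the tool's z in degrees. In form: [[fingers, x, y, z, spin], ...]. A call has 1 to 8 rows; each row is the pose to reach, as a shift and turn from the pose commanded when the call began, along the tool's axes at that moment; what a row does not reach only later rows make up. A row lasts 1/12 s, in which the tool goes at most 41.7 mm and 7.16 degrees, less where a joint would pass 70% of its speed; a pose out of reach is approached as far as the arm can. A call with a gripper value outside its range is refused whole. The fingers move at their own pace and stop on an object; "force" is the grip in N (left out, the last holds). Time passes only in rows, so rows that repeat a pose let the fingers close. It gives the time, the measured TCP pose, the force, the opening and the grip force at its end, in the units of the state.
- arm.read_state(): the state, without advancing time (a new reading comes with each control period).
- arm.read_camera(name): name is "scene" or "top" or "wrist"; returns a dict with "image" (400x640x3 uint8, red, green, blue), "z_map" (400x640 float32, m along the optical axis (not along the pixel's ray), 0 where there is no reading), "K" (3x3 intrinsics, pixels), "R" (3x3) and "t" (3): a world point X has camera coordinates R X + t; the wrist camera has in their place "hand_eye" (4x4, takes a point from camera to tool coordinates, whose origin is the TCP and whose axes are the flange's). Camera axes: x right, y down, z forward; pixel columns grow to the right and rows downward; lengths in m; the calibration is good to about 2 mm. A picture is of the moment at which its call begins: read the wrist's pose just before it.
- arm.finish_job(): hands the job in; it is judged then, once.
The state is a dict: "clock": time; "joint_pos": joint angles; "joint_vel": joint speeds; "effort": joint torques, N m; "tool_pos": TCP position; "tool_rot": TCP orientation; "wrist_force": force on the tool from outside, world axes, zero at the start; "wrist_torque": the same for the moment, N m; "width": finger opening in m; "gripper_force": force on a finger pad.
Only numpy, scipy, OpenCV 4.12 (cv2) and the standard library are available. Lean on these libraries where they do the work, as an engineer would, in place of code of your own. Each camera call takes 0.05 s, during which the arm holds its last target. There are 200 camera calls.

## Working session

There is one attempt and no reset: what is moved stays moved. The work goes in short steps, Python scripts to look and compute and a tool call to move; the robot and the scene stay as the last step left them, time stands still between calls to the robot, and variables do not carry over. Pictures are saved under pics/ and viewed, at most 14 in all, crops included, and the job is handed in when it is done.

Besides the shell and the picture viewer there is one more tool, called after "Call:" by a JSON object that holds its "op" and its "data". servo_tool: Moves the arm, as the interface text tells. Its arguments: {"type":"object","properties":{"series":{"type":"array"},"force":{"type":"number"}},"required":["series"]}

```bash
mkdir -p pics; ls
python3 - <<'E'
from station import arm
import cv2,numpy as np
print({k:np.round(v,3) for k,v in arm.read_state().items()})
for n in("scene","top"):
    c=arm.read_camera(n); cv2.imwrite(f"pics/{n}0.png",c["image"][...,::-1]); np.savez(f"{n}0.npz",**c); print(n,c["K"],c["R"],c["t"])
E
```

```text
pics
{'clock': np.float64(0.0), 'joint_pos': array([ 1.125,  0.478,  0.022,  1.556, -0.011,  1.109, -0.083]), 'joint_vel': array([ 0.001, -0.   , -0.001, -0.001,  0.001, -0.   , -0.002]), 'effort': array([-1.0000e-03, -5.8286e+01,  1.5340e+00, -2.7261e+01, -5.4000e-02,
        1.7000e-02,  0.0000e+00]), 'tool_pos': array([ 0.223, -0.636,  0.233]), 'tool_rot': array([-3.14 ,  0.   ,  0.338]), 'wrist_force': array([-0.552, -0.699,  0.597]), 'wrist_torque': array([-0.049, -0.047, -0.072]), 'gripper_force': np.float64(0.0), 'width': np.float64(0.088)}
scene [[455.20967371   0.         323.95915239]
 [  0.         455.20967371 198.56142815]
 [  0.           0.           1.        ]] [[-0.52731044 -0.84939666 -0.02165665]
 [-0.42475822  0.28559589 -0.85907825]
 [ 0.73588325 -0.44380209 -0.51138591]] [0.29508731 0.24625094 0.94221145]
top [[378.86746394   0.         316.90797522]
 [  0.         378.86746394 201.45565491]
 [  0.           0.           1.        ]] [[-0.01903399 -0.99980705 -0.00485496]
 [-0.99503656  0.01941709 -0.09759722]
 [ 0.09767266  0.0029732  -0.99521415]] [0.02387415 0.55593208 1.32496636]
```

View pics/top0.png

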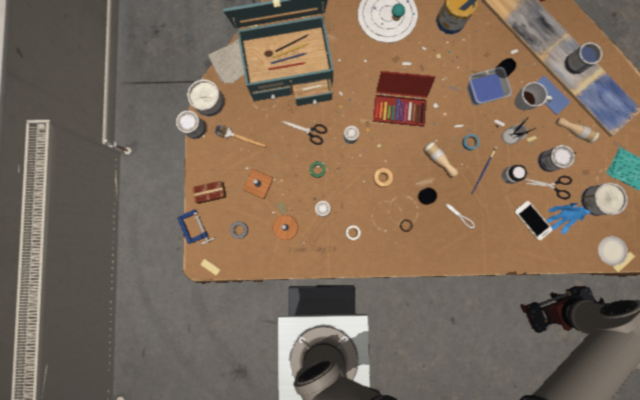

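View pics/scene0.png

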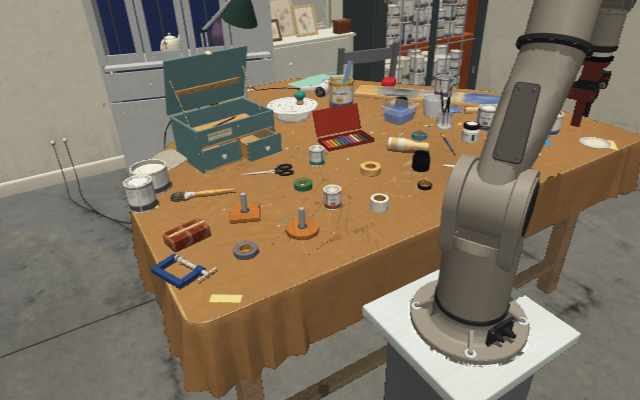

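Top view: round spindle (286,227), square spindle (258,183), grey (240,229), green (317,170), white (353,233), brown (383,177), black (406,225), pot (322,208), jar (428,196) and block (209,190). I'll measure these from height segmentation.

```bash
cat > h.py <<'E'
import numpy as np,cv2
def world(c,R=None,t=None):
    R=c["R"] if R is None else R; t=c["t"] if t is None else t
    v,u=np.mgrid[:400,:640]; z=c["z_map"]; K=c["K"]
    P=np.stack([(u-K[0,2])/K[0,0]*z,(v-K[1,2])/K[1,1]*z,z],-1)
    return (P-t)@R
E
python3 - <<'E'
from h import *
for n,T in (("top",dict(round=(286,227),square=(258,183),flat=(240,229),middle=(317,170),tall=(353,233),broad=(383,177),thin=(406,225),pot=(322,208),jar=(428,196),block=(209,190))),("scene",dict(round=(302,231),square=(244,213),flat=(246,250),middle=(303,185),tall=(379,203),broad=(370,169),thin=(425,185)))):
    c=np.load(n+"0.npz"); W=world(c); img=c["image"]
    for k,(u,v) in T.items():
        r=22
        w=W[v-r:v+r,u-r:u+r]; m=(w[...,2]>.006)&(w[...,2]<.2)
        nl,lab,st,ce=cv2.connectedComponentsWithStats(m.astype(np.uint8))
        d=[np.hypot(*(ce[i]-r))+(st[i,4]<15)*99 for i in range(1,nl)]
        if not d: print(k,"none");continue
        p=w[lab==1+int(np.argmin(d))]
        (x,y),_=p[:,:2].max(0)/2+p[:,:2].min(0)/2,0
        print(n,k,"mid",np.round([x,y],3),"mean",np.round(p.mean(0),3),"ext",np.round(np.ptp(p[:,:2],axis=0),3),"zmax",p[:,2].max().round(3),len(p))
E
```

```text
top round mid [0.468 0.131] mean [0.468 0.131 0.015] ext [0.086 0.09 ] zmax 0.077 489
top square mid [0.627 0.227] mean [0.627 0.228 0.016] ext [0.106 0.105] zmax 0.075 531
top flat mid [0.46 0.3 ] mean [0.461 0.298 0.014] ext [0.057 0.063] zmax 0.022 179
top middle mid [0.677 0.012] mean [0.675 0.012 0.018] ext [0.06  0.055] zmax 0.026 149
top tall mid [ 0.446 -0.11 ] mean [ 0.445 -0.109  0.032] ext [0.051 0.052] zmax 0.041 120
top broad mid [ 0.641 -0.225] mean [ 0.641 -0.224  0.022] ext [0.066 0.068] zmax 0.031 238
top thin mid [ 0.465 -0.302] mean [ 0.466 -0.303  0.011] ext [0.04  0.044] zmax 0.018 58
top pot mid [ 0.53  -0.004] mean [ 0.529 -0.004  0.054] ext [0.05  0.049] zmax 0.063 183
top jar mid [ 0.568 -0.379] mean [ 0.568 -0.378  0.034] ext [0.054 0.059] zmax 0.058 254
top block mid [0.599 0.407] mean [0.598 0.401 0.03 ] ext [0.076 0.122] zmax 0.045 544
scene round mid [0.464 0.13 ] mean [0.458 0.133 0.018] ext [0.091 0.089] zmax 0.071 605
scene square mid [0.624 0.227] mean [0.618 0.229 0.019] ext [0.109 0.106] zmax 0.072 583
scene flat mid [0.459 0.296] mean [0.455 0.297 0.014] ext [0.062 0.06 ] zmax 0.02 309
scene middle mid [0.671 0.012] mean [0.669 0.012 0.015] ext [0.059 0.057] zmax 0.021 175
scene tall mid [ 0.441 -0.111] mean [ 0.435 -0.106  0.026] ext [0.056 0.053] zmax 0.039 280
scene broad mid [ 0.637 -0.228] mean [ 0.632 -0.222  0.019] ext [0.068 0.072] zmax 0.027 243
scene thin mid [ 0.463 -0.303] mean [ 0.46  -0.303  0.01 ] ext [0.045 0.044] zmax 0.013 63
```

Call:
{"op": "servo_tool", "data": {"series": [[1,4,-1.9,0,6],[1,8,-3.8,0,12],[1,12,-5.6,0,19.4],[1,15.8,-7.4,0,19.4],[1,19.5,-9.2,0,19.4],[1,23.3,-11,0,19.4],[1,27,-12.7,0,19.4],[1,30,-14.2,0,19.4]], "force": 20}}

```text
clock: 0.77
tool_pos: [0.4609, -0.4015, 0.2334]
tool_rot: [-3.141, 0.0, -0.0]
wrist_force: [0.6, -0.5, -0.0]
width: 0.088
gripper_force: 0.0
```

Call:
{"op": "servo_tool", "data": {"series": [[1,2.5,-2.5,0,0],[1,5.2,-5.2,0,0],[1,8,-8,0,0],[1,10.8,-10.8,0,0],[1,13.5,-13.5,0,0],[1,16,-16,0,0],[1,17.8,-17.6,0,0],[1,17.8,-17.6,0,0]]}}

```text
clock: 1.43
tool_pos: [0.6417, -0.2203, 0.2328]
tool_rot: [-3.138, -0.001, 0.008]
wrist_force: [0.3, 0.9, 0.8]
width: 0.0876
gripper_force: 0.0
```

```bash
cat >> h.py <<'E'
from scipy.spatial.transform import Rotation as Ro
def wrist(name):
    from station import arm
    s=arm.read_state(); c=arm.read_camera("wrist")
    cv2.imwrite(f"pics/{name}.png",c["image"][...,::-1])
    T=np.eye(4);T[:3,:3]=Ro.from_euler("xyz",s["tool_rot"]).as_matrix();T[:3,3]=s["tool_pos"]
    M=np.linalg.inv(T@c["hand_eye"])
    c["R"],c["t"]=M[:3,:3],M[:3,3]
    return s,c,world(c)
E
python3 - <<'E'
from h import *
s,c,W=wrist("w1"); print(s["tool_pos"],s["tool_rot"],s["joint_pos"],c["hand_eye"].round(3),c["K"][0,0])
np.savez("w1.npz",**c)
E
```

```text
[ 0.64174785 -0.2203071   0.23278376] [-3.13768900e+00 -1.21330086e-03  8.12840551e-03] [ 0.29517983  0.4858847  -0.07786292  1.54132907  0.03591169  1.11561207
 -1.35215116] [[-0.    -0.953 -0.304  0.083]
 [ 1.     0.    -0.    -0.   ]
 [ 0.    -0.304  0.953 -0.151]
 [ 0.     0.     0.     1.   ]] 329.33898463685887
```

View pics/w1.png

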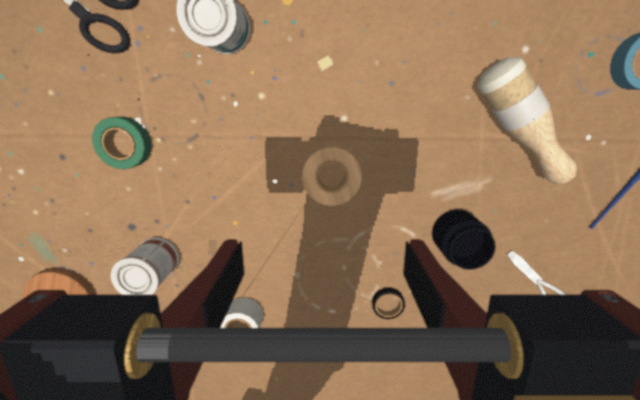

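Wrist view: broad roll at (331,177) in the arm's shadow, green at (121,142), black at (388,303), jar at (463,238). Next I'll take positions from it.

```bash
cat >> h.py <<'E'
def obj(W,xy,r=.05,lo=.006,hi=.08):
    m=(W[...,2]>lo)&(W[...,2]<hi)&(np.hypot(W[...,0]-xy[0],W[...,1]-xy[1])<r)
    n,l,st,ce=cv2.connectedComponentsWithStats(m.astype(np.uint8))
    p=W[l==1+st[1:,4].argmax()]
    top=p[p[:,2]>np.percentile(p[:,2],95)-.004]
    c,rad=cv2.minEnclosingCircle(top[:,:2].astype(np.float32))
    return np.round(c,4),round(rad*2,4),top[:,2].mean().round(4)
E
python3 - <<'E'
from h import *
c=np.load("w1.npz"); W=world(c)
for k,xy in dict(broad=(.639,-.226),middle=(.674,.012),thin=(.464,-.302)).items(): print(k,obj(W,xy))
from station import arm; print(arm.read_state()["tool_pos"],arm.read_state()["tool_rot"])
E
```

```text
broad (array([ 0.6385, -0.2283]), 0.0679, np.float64(0.0236))
middle (array([0.6731, 0.0078]), 0.0585, np.float64(0.0185))
thin (array([ 0.4637, -0.3065]), 0.0448, np.float64(0.0113))
[ 0.63959976 -0.22367349  0.23273466] [-3.13962520e+00  3.87860802e-04  4.95750870e-03]
```

Call:
{"op": "servo_tool", "data": {"series": [[1,0,0.1,3.5,0],[1,0,0.1,7.5,0],[1,0,0.1,11.5,0],[1,0,0.1,15,0],[1,0,0.1,18,0],[1,0,0.1,20.3,0],[1,0,0.1,21.6,0],[1,0,0.1,21.6,0]]}}

```text
clock: 2.15
tool_pos: [0.6347, -0.2294, 0.0144]
tool_rot: [-3.141, 0.006, -0.002]
wrist_force: [-0.2, 1.2, 0.6]
width: 0.0877
gripper_force: 0.0
```

Call:
{"op": "servo_tool", "data": {"series": [[0.5,0.3,-0.2,0,0],[0.5,0.3,-0.2,0,0],[0.5,0.3,-0.2,0,0],[0.5,0.3,-0.2,0,0],[0.5,0.3,-0.2,0,0],[0.5,0.3,-0.2,0,0]]}}

```text
clock: 2.65
tool_pos: [0.6423, -0.2271, 0.0197]
tool_rot: [3.141, -0.003, -0.001]
wrist_force: [-0.1, 0.1, 7.0]
width: 0.0658
gripper_force: 20.0
```

Call:
{"op": "servo_tool", "data": {"series": [[0.5,0,0,-2,0],[0.5,0,0,-5,0],[0.5,0,0,-8,0],[0.5,0,0,-11,0],[0.5,0,0,-13,0],[0.5,0,0,-13,0],[0.5,0,0,-13,0],[0.5,0,0,-13,0]]}}

```text
clock: 3.32
tool_pos: [0.64, -0.2264, 0.1466]
tool_rot: [-3.141, 0.002, -0.001]
wrist_force: [-0.8, 1.0, -0.6]
width: 0.0664
gripper_force: 20.0
```

Run:
```python
from h import *
s,c,W=wrist("w2"); print(s["tool_pos"],s["tool_rot"],s["wrist_force"],s["width"])
np.savez("w2.npz",**c)
from station import arm; print(arm.read_state()["tool_pos"])
```

```text
[ 0.63995203 -0.22635632  0.14659342] [-3.14117214e+00  1.70980272e-03 -7.26804733e-04] [-0.80738827  1.02664306 -0.62433382] 0.06635342263439804
[ 0.63965261 -0.22627244  0.14598084]
```

View pics/w2.png

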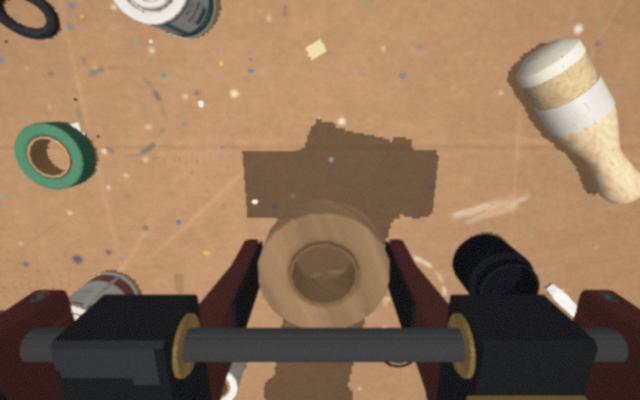

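The broad roll is held level between the pads at (323,270). I'll measure where it sits in the hand and start the transport.

Run:
```python
from h import *
c=np.load("w2.npz"); W=world(c)
# mask to roll region between fingers: core hole rim
w=W.copy(); w[305:]=0; w[:,:262]=0; w[:,386:]=0
p=w[(w[...,2]>.1)]; t=p[p[:,2]>np.percentile(p[:,2],90)-.008]
print(p[:,2].max(),np.percentile(p[:,2],[5,50,95]))
# outer front edge & hole centre via rows at column of centre
sel=t; print("x max",np.percentile(sel[:,0],99.5),"y",sel[:,1].min(),sel[:,1].max())
print([ (v,W[v,323].round(4)) for v in (212,216,220,228,236,242,248)])
print(obj(np.where((W[...,0]>.1)[...,None],W,0),(.673,.0105)))
```

```text
0.2972680396589178 [0.13268929 0.15008192 0.15148063]
x max 0.7228291285880026 y -0.25794780252301364 -0.19441836653701594
[(212, array([ 0.67  , -0.226 ,  0.1491])), (216, array([ 0.6684, -0.226 ,  0.1502])), (220, array([ 0.6666, -0.226 ,  0.1509])), (228, array([ 0.662 , -0.226 ,  0.1497])), (236, array([ 0.6581, -0.2259,  0.1504])), (242, array([ 0.6539, -0.2259,  0.1482])), (248, array([ 5.787e-01, -2.256e-01, -5.000e-04]))]
(array([0.673, 0.008]), 0.0591, np.float64(0.0184))
```

Call:
{"op": "servo_tool", "data": {"series": [[0.5,-1.5,-3,0,0],[0.5,-3.3,-6.5,0,0],[0.5,-5,-10,0,0],[0.5,-6.8,-13.5,0,0],[0.5,-8.5,-17,0,0],[0.5,-10.3,-20.5,0,0],[0.5,-11.9,-23.8,0,0],[0.5,-13.5,-27,0,0]]}}

```text
clock: 4.03
tool_pos: [0.5038, 0.045, 0.1463]
tool_rot: [3.141, 0.003, -0.0]
wrist_force: [0.5, -0.1, -0.4]
width: 0.0661
gripper_force: 20.0
```

Call:
{"op": "servo_tool", "data": {"series": [[0.5,-1.5,-3,0,0],[0.5,-2.6,-5.8,0,0],[0.5,-3.4,-7.6,0,0],[0.5,-3.9,-8.7,0,0],[0.5,-3.9,-8.7,0,0],[0.5,-3.9,-8.7,0,0]]}}

```text
clock: 4.53
tool_pos: [0.4664, 0.1304, 0.1467]
tool_rot: [3.141, 0.002, 0.001]
wrist_force: [-0.0, 0.3, -1.4]
width: 0.0657
gripper_force: 20.0
```

Run:
```python
from h import *
s,c,W=wrist("w3"); print(s["tool_pos"],s["tool_rot"],s["wrist_force"],s["width"])
np.savez("w3.npz",**c)
from station import arm; print(arm.read_state()["tool_pos"])
```

```text
[0.46638123 0.13041692 0.14668761] [3.14081663e+00 1.89442425e-03 7.03812374e-04] [-0.03473076  0.34060172 -1.37302812] 0.06571059136588517
[0.46689038 0.12953724 0.14683666]
```

View pics/w3.png

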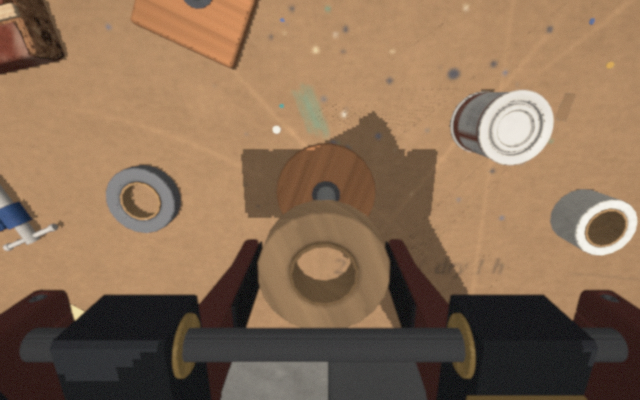

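Wrist view: roll at (324,268) above the round base, post top at (326,190). Locating the post with the same camera.

Run:
```python
from h import *
c=np.load("w3.npz"); W=world(c)
m=(W[...,2]>.045)&(W[...,2]<.085); m[:150]=0;m[215:]=0;m[:,300:345].any();m[:,:300]=0;m[:,350:]=0
p=W[m];print("post",len(p),p.mean(0).round(4),p.min(0).round(4),p.max(0).round(4))
b=(W[...,2]>.008)&(W[...,2]<.022);b[:140]=0;b[220:]=0;b[:,:260]=0;b[:,390:]=0
p=W[b];
# fit circle to base front arc
e=[]
for ph in np.radians(np.arange(-75,76,5)):
    d=(p[:,0]-.466)*np.cos(ph)+(p[:,1]-.13)*np.sin(ph); q=p[d.argmax(),:2]; e.append(q)
e=np.array(e);s=np.linalg.lstsq(np.c_[2*e,np.ones(len(e))],(e**2).sum(1),rcond=None)[0];print("base",s[:2],np.sqrt(s[2]+s[:2]@s[:2]))
print([ (v,W[v,324].round(4)) for v in (212,220,228,236,242)])
for k,xy in dict(flat=(.46,.298),tall=(.444,-.11)).items(): print(k,obj(W,xy))
```

```text
post 34 [0.4724 0.1286 0.049 ] [0.4706 0.1237 0.0456] [0.4731 0.1341 0.0531]
base [0.46525122 0.12854392] 0.04472786162449731
[(212, array([0.4961, 0.1304, 0.1483])), (220, array([0.4932, 0.1304, 0.1513])), (228, array([0.4892, 0.1304, 0.1516])), (236, array([0.4845, 0.1304, 0.1504])), (242, array([0.48  , 0.1304, 0.1476]))]
flat (array([0.4593, 0.2954]), 0.0629, np.float64(0.0155))
tall (array([ 0.4411, -0.1116]), 0.0534, np.float64(0.0353))
```

Call:
{"op": "servo_tool", "data": {"series": [[0.5,0.1,0.1,2,0],[0.5,0.1,0.1,4,0],[0.5,0.1,0.1,6,0],[0.5,0.1,0.1,8,0],[0.5,0.1,0.1,9.5,0],[0.5,0.1,0.1,10.7,0],[0.5,0.1,0.1,11.1,0],[0.5,0.1,0.1,11.1,0]]}}

```text
clock: 5.25
tool_pos: [0.4678, 0.1279, 0.0355]
tool_rot: [3.14, 0.002, -0.003]
wrist_force: [0.3, -0.3, -1.1]
width: 0.0657
gripper_force: 20.0
```

Call:
{"op": "servo_tool", "data": {"series": [[0.5,0,0,0.1,0],[1,0,0,0.1,0],[1,0,0,0.1,0],[1,0,0,0.1,0],[1,0,0,0.1,0],[1,0,0,-3,0],[1,0,0,-7,0],[1,0,0,-10.5,0]]}}

```text
clock: 5.92
tool_pos: [0.4677, 0.1295, 0.1432]
tool_rot: [3.141, 0.001, -0.0]
wrist_force: [-0.3, 0.7, 0.1]
width: 0.0879
gripper_force: 0.0
```

Call:
{"op": "servo_tool", "data": {"series": [[1,2.5,1.5,-2,0],[1,6,3.5,-2,0],[1,9.5,5.5,-2,0],[1,13,7.5,-2,0],[1,16.5,9.5,-2,0],[1,19.3,11.2,-2,0],[1,20.6,11.9,-2,0],[1,20.6,11.9,-2,0]]}}

```text
clock: 6.58
tool_pos: [0.6766, 0.0069, 0.1614]
tool_rot: [3.14, -0.002, -0.005]
wrist_force: [0.0, -0.4, 0.1]
width: 0.0879
gripper_force: 0.0
```

Call:
{"op": "servo_tool", "data": {"series": [[1,0,0,0,0],[1,0,0,0,0],[1,0,0,0,0],[1,0,0,0,0]]}}

```text
clock: 6.92
tool_pos: [0.6732, 0.0116, 0.162]
tool_rot: [-3.141, 0.0, 0.001]
wrist_force: [-0.3, 0.7, 0.2]
width: 0.088
gripper_force: 0.0
```

Run:
```python
from h import *
s,c,W=wrist("w4"); print(s["tool_pos"],s["tool_rot"],s["wrist_force"],s["width"])
np.savez("w4.npz",**c)
print(obj(W,(.673,.01))); from station import arm;c=arm.read_camera("top");W=world(c)
p=W[(np.hypot(W[...,0]-.467,W[...,1]-.131)<.05)&(W[...,2]>.033)&(W[...,2]<.05)];print(len(p),p.mean(0),(p.max(0)+p.min(0))/2,np.ptp(p,axis=0))
```

```text
[0.67316255 0.01159741 0.16196993] [-3.14121488e+00  2.06294465e-04  9.54049426e-04] [-0.34140654  0.70641256  0.18159482] 0.08803521849862597
(array([0.6733, 0.0086]), 0.0579, np.float64(0.0185))
208 [0.46758696 0.13191296 0.03771544] [0.4674057  0.13073151 0.03901987] [0.06370982 0.06416592 0.01111276]
```

View pics/w4.png

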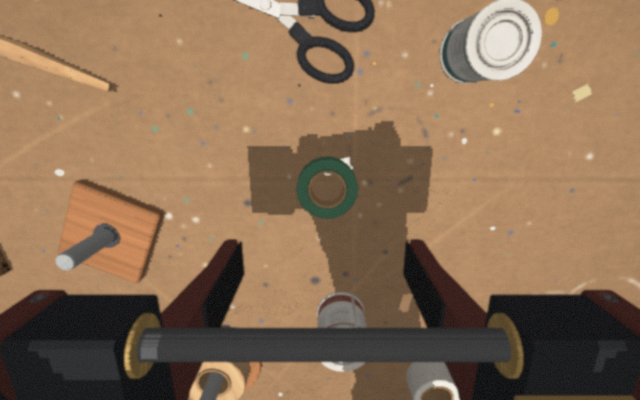

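The green roll is centred at (327,187), and the broad roll sits on the post at bottom left (215,385).

Call:
{"op": "servo_tool", "data": {"series": [[1,0,0.2,3,0],[1,0,0.2,6.5,0],[1,0,0.2,10,0],[1,0,0.2,12.5,0],[1,0,0.2,14.2,0],[1,0,0.2,14.8,0],[1,0,0.2,14.8,0],[1,0,0.2,14.8,0]]}}

```text
clock: 7.68
tool_pos: [0.6742, 0.0087, 0.0142]
tool_rot: [-3.141, -0.0, -0.0]
wrist_force: [0.0, -0.5, -0.1]
width: 0.0876
gripper_force: 0.0
```

Call:
{"op": "servo_tool", "data": {"series": [[0.4,0,0,0,0],[0.4,0,0,0,0],[0.4,0,0,0,0],[0.4,0,0,0,0],[0.4,0,0,0,0],[0.4,0,0,0,0]]}}

```text
clock: 8.18
tool_pos: [0.6741, 0.0083, 0.0139]
tool_rot: [-3.142, -0.0, -0.001]
wrist_force: [-0.2, -0.0, 1.2]
width: 0.0554
gripper_force: 20.0
```

Call:
{"op": "servo_tool", "data": {"series": [[0.4,0,0,-2,0],[0.4,0,0,-5,0],[0.4,0,0,-8,0],[0.4,0,0,-11,0],[0.4,0,0,-14,0],[0.4,0,0,-15,0],[0.4,0,0,-15,0],[0.4,0,0,-15,0]]}}

```text
clock: 8.85
tool_pos: [0.6737, 0.0083, 0.1631]
tool_rot: [3.142, 0.0, -0.001]
wrist_force: [-0.4, -0.5, -0.4]
width: 0.0553
gripper_force: 20.0
```

Call:
{"op": "servo_tool", "data": {"series": [[0.4,-2.5,-1.5,0,0],[0.4,-6,-3.5,0,0],[0.4,-9.5,-5.5,0,0],[0.4,-13,-7.5,0,0],[0.4,-16.5,-9.6,0,0],[0.4,-19.3,-11.3,0,0],[0.4,-20.7,-12.1,0,0],[0.4,-20.7,-12.1,0,0]]}}

```text
clock: 9.52
tool_pos: [0.4622, 0.1311, 0.1614]
tool_rot: [3.14, 0.006, 0.004]
wrist_force: [0.0, -0.4, -0.5]
width: 0.0558
gripper_force: 20.0
```

Call:
{"op": "servo_tool", "data": {"series": [[0.4,0,0,0,0],[0.4,0,0,0,0],[0.4,0,0,0,0],[0.4,0,0,0,0]]}}

```text
clock: 9.85
tool_pos: [0.4679, 0.1287, 0.1632]
tool_rot: [3.141, 0.0, -0.003]
wrist_force: [0.2, 0.1, -0.8]
width: 0.0557
gripper_force: 20.0
```

Run:
```python
from h import *
s,c,W=wrist("w5"); print(s["tool_pos"],s["wrist_force"],s["width"])
np.savez("w5.npz",**c)
m=(W[...,2]>.045)&(W[...,2]<.085); m[:150]=0;m[225:]=0;m[:,:300]=0;m[:,350:]=0
p=W[m];print("post",len(p),p.mean(0).round(4),p.min(0).round(4),p.max(0).round(4))
print([ (v,W[v,324].round(4)) for v in range(208,260,6)])
for k,xy in dict(flat=(.46,.298),tall=(.444,-.11)).items(): print(k,obj(W,xy))
```

```text
[0.46791885 0.12865942 0.16315339] [ 0.24241547  0.07116911 -0.75071732] 0.05567946111472716
post 228 [0.4712 0.1284 0.0618] [0.4665 0.1207 0.045 ] [0.4734 0.1359 0.0732]
[(208, array([0.4958, 0.1285, 0.1533])), (214, array([0.4961, 0.1285, 0.1633])), (220, array([0.4949, 0.1285, 0.1683])), (226, array([0.4917, 0.1285, 0.1678])), (232, array([0.4886, 0.1285, 0.1678])), (238, array([0.4848, 0.1286, 0.1664])), (244, array([4.039e-01, 1.284e-01, 4.000e-04])), (250, array([3.969e-01, 1.284e-01, 1.000e-04])), (256, array([3.900e-01, 1.284e-01, 3.000e-04]))]
flat (array([0.4589, 0.2953]), 0.0623, np.float64(0.0155))
tall (array([ 0.4421, -0.1123]), 0.0533, np.float64(0.0354))
```

View pics/w5.png

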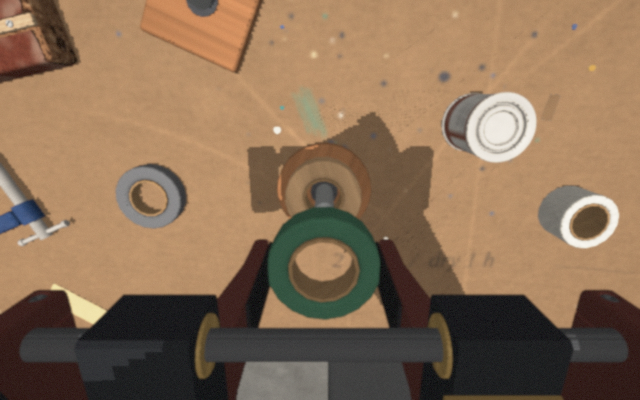

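Green roll at (324,263) is held level; the broad roll lies flat on the base with the post at (323,193). Placing green.

Call:
{"op": "servo_tool", "data": {"series": [[0.4,-0.1,0,2,0],[0.4,-0.1,0,4,0],[0.4,-0.1,0,6,0],[0.4,-0.1,0,8,0],[0.4,-0.1,0,9.6,0],[0.4,-0.1,0,10.7,0],[0.4,-0.1,0,11,0],[0.4,-0.1,0,11,0]]}}

```text
clock: 10.57
tool_pos: [0.466, 0.1292, 0.0531]
tool_rot: [3.141, 0.001, -0.001]
wrist_force: [0.3, -0.6, 0.1]
width: 0.0557
gripper_force: 20.0
```

Call:
{"op": "servo_tool", "data": {"series": [[0.4,0,0,0,0],[1,0,0,0,0],[1,0,0,0,0],[1,0,0,0,0],[1,0,0,0,0],[1,0,0,-3,0],[1,0,0,-7,0],[1,0,0,-10,0]]}}

```text
clock: 11.23
tool_pos: [0.4662, 0.1296, 0.1557]
tool_rot: [-3.141, -0.0, -0.001]
wrist_force: [0.2, -0.4, 0.9]
width: 0.0873
gripper_force: 0.0
```

Call:
{"op": "servo_tool", "data": {"series": [[1,0,2.5,0,0],[1,0.5,6.5,0,0],[1,1,10.5,0,0],[1,1,14.5,0,0],[1,1,18.5,0,0],[1,1,22.5,0,0],[1,1,26.5,0,0],[1,0.5,30.5,0,0]]}}

```text
clock: 11.9
tool_pos: [0.4713, -0.1774, 0.1542]
tool_rot: [3.141, -0.002, -0.0]
wrist_force: [-0.6, -0.1, -0.5]
width: 0.0879
gripper_force: 0.0
```

Call:
{"op": "servo_tool", "data": {"series": [[1,-0.3,4,0,0],[1,-0.7,8,0,0],[1,-0.7,11,0,0],[1,-0.7,12.7,0,0],[1,-0.7,12.7,0,0],[1,-0.7,12.7,0,0],[1,-0.7,12.7,0,0],[1,-0.7,12.7,0,0]]}}

```text
clock: 12.57
tool_pos: [0.4642, -0.3006, 0.1537]
tool_rot: [-3.141, 0.0, 0.002]
wrist_force: [0.6, 0.2, -0.1]
width: 0.0878
gripper_force: 0.0
```

Run:
```python
from h import *
s,c,W=wrist("w6"); print(s["tool_pos"],s["wrist_force"],s["width"])
print(obj(W,(.464,-.304),.035))
```

```text
[ 0.46416815 -0.30061673  0.15365195] [ 0.56558626  0.22111556 -0.10120876] 0.08783486645808847
(array([ 0.4633, -0.3065]), 0.0443, np.float64(0.0114))
```

View pics/w6.png

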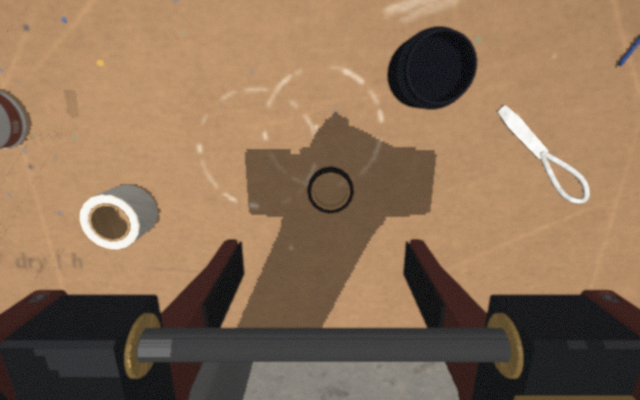

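Thin roll at (330,190), about 5 mm to the right of the jaw centre; correcting and grasping.

Call:
{"op": "servo_tool", "data": {"series": [[1,0,0.4,3,0],[1,0,0.4,6.5,0],[1,0,0.4,9.5,0],[1,0,0.4,12,0],[1,0,0.4,13.5,0],[1,0,0.4,14,0],[1,0,0.4,14,0],[1,0,0.4,14,0]], "force": 12}}

```text
clock: 13.28
tool_pos: [0.4644, -0.3058, 0.0141]
tool_rot: [-3.142, -0.001, 0.0]
wrist_force: [0.2, 0.2, 0.9]
width: 0.0876
gripper_force: 0.0
```

Call:
{"op": "servo_tool", "data": {"series": [[0.3,0,0,0,0],[0.3,0,0,0,0],[0.3,0,0,0,0],[0.3,0,0,0,0],[0.3,0,0,0,0],[0.3,0,0,0,0],[0.3,0,0,0,0],[0.3,0,0,0,0]]}}

```text
clock: 13.95
tool_pos: [0.4638, -0.3065, 0.0137]
tool_rot: [3.142, -0.0, -0.001]
wrist_force: [-0.4, 0.1, -0.2]
width: 0.0414
gripper_force: 12.0
```

Call:
{"op": "servo_tool", "data": {"series": [[0.3,0,0,-2,0],[0.3,0,0,-5,0],[0.3,0,0,-8,0],[0.3,0,0,-11,0],[0.3,0,0,-14,0],[0.3,0,0,-16,0],[0.3,0,0,-16,0],[0.3,0,0,-16,0]]}}

```text
clock: 14.62
tool_pos: [0.4643, -0.3068, 0.1746]
tool_rot: [3.14, -0.002, -0.001]
wrist_force: [-0.2, -0.4, -0.4]
width: 0.0415
gripper_force: 12.0
```

Call:
{"op": "servo_tool", "data": {"series": [[0.3,0.3,-2.5,0,0],[0.3,0.7,-6.5,0,0],[0.3,1,-10.5,0,0],[0.3,1,-14.5,0,0],[0.3,1,-18.5,0,0],[0.3,1,-22.5,0,0],[0.3,1,-26.5,0,0],[0.3,1,-30.5,0,0]]}}

```text
clock: 15.28
tool_pos: [0.4724, 0.0003, 0.1721]
tool_rot: [3.141, 0.003, -0.001]
wrist_force: [1.0, 0.3, 0.4]
width: 0.0415
gripper_force: 12.0
```

Call:
{"op": "servo_tool", "data": {"series": [[0.3,-0.3,-4,0,0],[0.3,-0.8,-8,0,0],[0.3,-0.8,-11,0,0],[0.3,-0.8,-13,0,0],[0.3,-0.8,-13,0,0],[0.3,-0.8,-13,0,0],[0.3,-0.8,-13,0,0],[0.3,-0.8,-13,0,0]]}}

```text
clock: 15.95
tool_pos: [0.4658, 0.1267, 0.1729]
tool_rot: [3.14, 0.002, -0.003]
wrist_force: [0.2, 0.2, -0.5]
width: 0.0417
gripper_force: 12.0
```

Run:
```python
from h import *
s,c,W=wrist("w7"); print(s["tool_pos"],s["wrist_force"],s["width"])
m=(W[...,2]>.059)&(W[...,2]<.085); m[:140]=0;m[225:]=0;m[:,:300]=0;m[:,350:]=0
p=W[m];print("post",len(p),p.mean(0).round(4),p.min(0).round(4),p.max(0).round(4))
print([ (v,W[v,324].round(4)) for v in range(208,275,5)])
```

```text
[0.46580534 0.12667249 0.17288038] [ 0.19022982  0.15086522 -0.54882152] 0.041735404287242546
post 333 [0.4669 0.1285 0.0699] [0.4584 0.1212 0.059 ] [0.4918 0.1361 0.0737]
[(208, array([0.4628, 0.1263, 0.073 ])), (213, array([0.4508, 0.1263, 0.0514])), (218, array([0.448 , 0.1263, 0.0564])), (223, array([0.4874, 0.1265, 0.1682])), (228, array([0.486 , 0.1265, 0.1715])), (233, array([0.4829, 0.1265, 0.1705])), (238, array([ 0.4035,  0.1263, -0.0009])), (243, array([3.982e-01, 1.263e-01, 3.000e-04])), (248, array([ 3.921e-01,  1.263e-01, -1.000e-04])), (253, array([0.3869, 0.1263, 0.0016])), (258, array([0.3805, 0.1263, 0.0008])), (263, array([3.742e-01, 1.263e-01, 3.000e-04])), (268, array([ 3.678e-01,  1.264e-01, -1.000e-04])), (273, array([0.3622, 0.1264, 0.001 ]))]
```

View pics/w7.png

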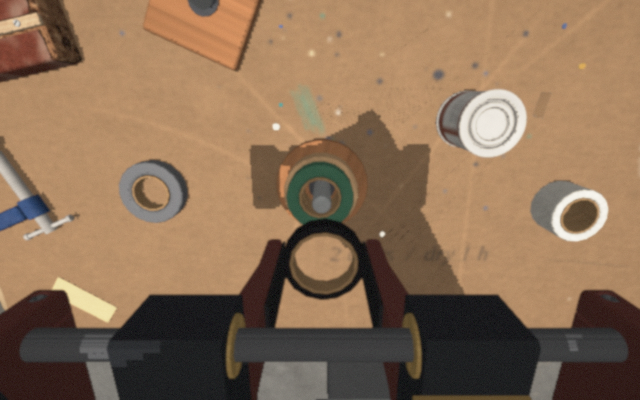

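Thin roll at (323,259) is held level, about 2 mm right of the post (321,195); green sits flat below. Placing.

Call:
{"op": "servo_tool", "data": {"series": [[0.3,0,-0.2,2,0],[0.3,0,-0.2,4,0],[0.3,0,-0.2,6,0],[0.3,0,-0.2,7.5,0],[0.3,0,-0.2,9,0],[0.3,0,-0.2,9.8,0],[0.3,0,-0.2,10.1,0],[0.3,0,-0.2,10.1,0]]}}

```text
clock: 16.67
tool_pos: [0.466, 0.1298, 0.0723]
tool_rot: [3.141, 0.001, -0.002]
wrist_force: [-0.7, -0.1, 0.3]
width: 0.0416
gripper_force: 12.0
```

Call:
{"op": "servo_tool", "data": {"series": [[0.3,0,0,0,0],[1,0,0,0,0],[1,0,0,0,0],[1,0,0,0,0],[1,0,0,0,0],[1,0,0,-3,0],[1,0,0,-6.5,0],[1,0,0,-8.5,0]]}}

```text
clock: 17.33
tool_pos: [0.467, 0.131, 0.1604]
tool_rot: [-3.141, -0.002, -0.001]
wrist_force: [0.6, -0.1, -0.2]
width: 0.0848
gripper_force: 0.0
```

Call:
{"op": "servo_tool", "data": {"series": [[1,0,2.5,0,0],[1,-0.3,6.5,0,0],[1,-0.8,10.5,0,0],[1,-1.3,14.5,0,0],[1,-1.8,18.5,0,0],[1,-2.3,22.2,0,0],[1,-2.3,24,0,0],[1,-2.3,24,0,0]], "force": 20}}

```text
clock: 18.0
tool_pos: [0.4422, -0.1142, 0.1579]
tool_rot: [3.14, -0.0, -0.008]
wrist_force: [-0.1, 0.5, 0.6]
width: 0.088
gripper_force: 0.0
```

Call:
{"op": "servo_tool", "data": {"series": [[1,0,0,0,0],[1,0,0,0,0],[1,0,0,0,0],[1,0,0,0,0]]}}

```text
clock: 18.33
tool_pos: [0.4432, -0.108, 0.1577]
tool_rot: [-3.141, -0.0, 0.002]
wrist_force: [0.1, -0.1, 0.1]
width: 0.0877
gripper_force: 0.0
```

Run:
```python
from h import *
s,c,W=wrist("w8"); print(s["tool_pos"],s["wrist_force"],s["width"])
print(obj(W,(.443,-.11),.045))
from station import arm;c=arm.read_camera("top");W=world(c)
for lo,hi in((.033,.046),(.053,.064),(.066,.071)):
  p=W[(np.hypot(W[...,0]-.467,W[...,1]-.131)<.05)&(W[...,2]>lo)&(W[...,2]<hi)];print(len(p),(p.max(0)+p.min(0))/2,np.ptp(p,axis=0))
```

```text
[ 0.44319688 -0.10800132  0.15768942] [ 0.14093324 -0.11984609  0.08046049] 0.0877302045956891
(array([ 0.4413, -0.1123]), 0.052, np.float64(0.0355))
75 [0.46732216 0.13086389 0.03906857] [0.0635956  0.06397714 0.01187632]
88 [0.46837834 0.13245765 0.05843727] [0.05226256 0.056145   0.01050842]
50 [0.46979362 0.13306442 0.06863284] [0.04136408 0.03824767 0.00460293]
```

View pics/w8.png

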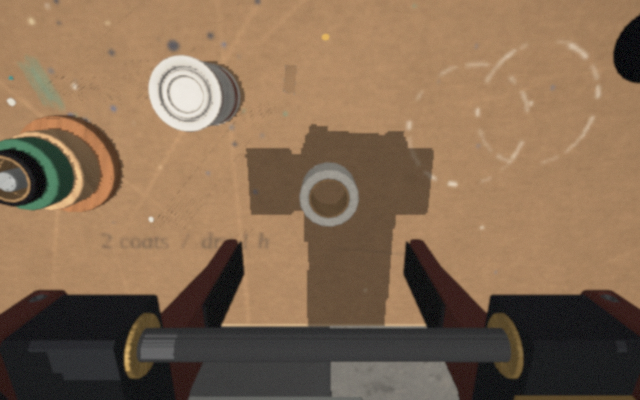

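The round-spindle stack looks right at (40,170). The tall roll is at (329,195), about 3–4 mm right of centre.

Call:
{"op": "servo_tool", "data": {"series": [[1,-0.1,0.2,3,0],[1,-0.1,0.2,6.5,0],[1,-0.1,0.2,9.5,0],[1,-0.1,0.2,12,0],[1,-0.1,0.2,13.2,0],[1,-0.1,0.2,13.5,0],[1,-0.1,0.2,13.5,0],[1,-0.1,0.2,13.5,0]]}}

```text
clock: 19.1
tool_pos: [0.4425, -0.1113, 0.0232]
tool_rot: [3.142, -0.001, -0.0]
wrist_force: [0.0, 0.0, 0.8]
width: 0.0875
gripper_force: 0.0
```

Call:
{"op": "servo_tool", "data": {"series": [[0.3,0,0,0,0],[0.3,0,0,0,0],[0.3,0,0,0,0],[0.3,0,0,0,0],[0.3,0,0,0,0],[0.3,0,0,0,0],[0.3,0,0,0,0],[0.3,0,0,0,0]]}}

```text
clock: 19.77
tool_pos: [0.4421, -0.1115, 0.0228]
tool_rot: [3.141, -0.0, -0.001]
wrist_force: [0.1, -0.3, 4.3]
width: 0.0503
gripper_force: 20.0
```

Call:
{"op": "servo_tool", "data": {"series": [[0.3,0,0,-2,0],[0.3,0,0,-5,0],[0.3,0,0,-8,0],[0.3,0,0,-11,0],[0.3,0,0,-14,0],[0.3,0,0,-16,0],[0.3,0,0,-16,0],[0.3,0,0,-16,0]]}}

```text
clock: 20.43
tool_pos: [0.4424, -0.1116, 0.1832]
tool_rot: [3.141, -0.002, -0.001]
wrist_force: [-0.6, -0.4, -0.3]
width: 0.0501
gripper_force: 20.0
```

Call:
{"op": "servo_tool", "data": {"series": [[0.3,1,-2,0,0],[0.3,2.9,-5.4,0,0],[0.3,4.8,-8.9,0,0],[0.3,6.7,-12.4,0,0],[0.3,8.6,-15.9,0,0],[0.3,10.5,-19.4,0,0],[0.3,12.4,-22.9,0,0],[0.3,14.3,-26.4,0,0]]}}

```text
clock: 21.1
tool_pos: [0.5845, 0.1539, 0.18]
tool_rot: [3.141, 0.004, -0.001]
wrist_force: [1.3, 0.2, -0.5]
width: 0.0503
gripper_force: 20.0
```

Call:
{"op": "servo_tool", "data": {"series": [[0.3,1.8,-3.3,0,0],[0.3,3,-5.6,0,0],[0.3,4,-7.4,0,0],[0.3,4,-7.4,0,0],[0.3,4,-7.4,0,0],[0.3,4,-7.4,0,0],[0.3,4,-7.4,0,0],[0.3,4,-7.4,0,0]]}}

```text
clock: 21.77
tool_pos: [0.625, 0.2247, 0.1823]
tool_rot: [3.141, 0.001, -0.003]
wrist_force: [0.3, -0.7, -0.3]
width: 0.05
gripper_force: 20.0
```

Run:
```python
from h import *
s,c,W=wrist("w9"); print(s["tool_pos"],s["tool_rot"],s["wrist_force"],s["width"])
m=(W[...,2]>.045)&(W[...,2]<.085); m[:130]=0;m[225:]=0;m[:,:280]=0;m[:,370:]=0
p=W[m];print("post",len(p),p.mean(0).round(4),p.min(0).round(4),p.max(0).round(4))
print([ (v,W[v,324].round(4)) for v in range(208,275,5)])
```

```text
[0.6249523  0.2247265  0.18225616] [ 3.14057695e+00  6.35782154e-04 -2.54777130e-03] [ 0.25237079 -0.72044829 -0.25364021] 0.05000731726069149
post 359 [0.6278 0.2257 0.0655] [0.6191 0.2179 0.0452] [0.6334 0.2336 0.0718]
[(208, array([0.6498, 0.2245, 0.1637])), (213, array([0.6498, 0.2246, 0.1716])), (218, array([0.6498, 0.2246, 0.1789])), (223, array([0.6496, 0.2246, 0.1853])), (228, array([0.6497, 0.2246, 0.192 ])), (233, array([0.6485, 0.2246, 0.1949])), (238, array([0.6461, 0.2246, 0.1951])), (243, array([0.644 , 0.2246, 0.196 ])), (248, array([0.641 , 0.2247, 0.195 ])), (253, array([0.5411, 0.2243, 0.0006])), (258, array([ 5.344e-01,  2.243e-01, -3.000e-04])), (263, array([ 5.281e-01,  2.243e-01, -3.000e-04])), (268, array([ 0.522 ,  0.2243, -0.    ])), (273, array([0.6077, 0.2246, 0.1597]))]
```

View pics/w9.png

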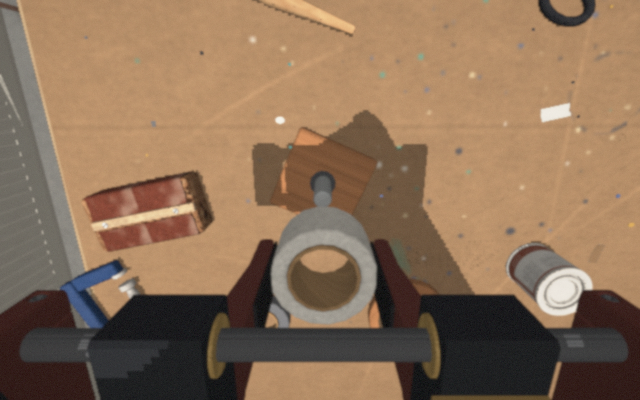

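Tall roll at (324,265), held level; square-spindle post at (322,192), offset about 1 mm. Placing.

Call:
{"op": "servo_tool", "data": {"series": [[0.3,0.1,-0.1,2.5,0],[0.3,0.1,-0.1,5.5,0],[0.3,0.1,-0.1,8,0],[0.3,0.1,-0.1,10,0],[0.3,0.1,-0.1,12,0],[0.3,0.1,-0.1,13.7,0],[0.3,0.1,-0.1,14.5,0],[0.3,0.1,-0.1,14.5,0]]}}

```text
clock: 22.48
tool_pos: [0.6257, 0.2264, 0.0367]
tool_rot: [3.14, 0.002, -0.002]
wrist_force: [0.0, 0.3, -0.2]
width: 0.0498
gripper_force: 20.0
```

Call:
{"op": "servo_tool", "data": {"series": [[0.3,0,0,0,0],[1,0,0,0,0],[1,0,0,0,0],[1,0,0,0,0],[1,0,0,0,0],[1,0,0,-3,0],[1,0,0,-7,0],[1,0,0,-11,0]]}}

```text
clock: 23.15
tool_pos: [0.6253, 0.227, 0.1481]
tool_rot: [3.141, 0.002, -0.001]
wrist_force: [0.8, -0.8, -0.2]
width: 0.0871
gripper_force: 0.0
```

Call:
{"op": "servo_tool", "data": {"series": [[1,-2,-0.8,-1,0],[1,-5.7,-2.4,-1,0],[1,-9.4,-4,-1,0],[1,-13,-5.5,-1,0],[1,-15.7,-6.6,-1,0],[1,-16.6,-7,-1,0],[1,-16.6,-7,-1,0],[1,-16.6,-7,-1,0]]}}

```text
clock: 23.82
tool_pos: [0.4612, 0.2974, 0.1581]
tool_rot: [-3.141, -0.001, -0.001]
wrist_force: [1.3, -0.1, -0.3]
width: 0.0877
gripper_force: 0.0
```

Call:
{"op": "servo_tool", "data": {"series": [[1,0,0,0,0],[1,0,0,0,0],[1,0,0,0,0]]}}

```text
clock: 24.07
tool_pos: [0.4617, 0.2966, 0.1575]
tool_rot: [3.141, -0.0, -0.003]
wrist_force: [-0.1, 0.6, -0.1]
width: 0.0879
gripper_force: 0.0
```

Run:
```python
from h import *
s,c,W=wrist("w10"); print(s["tool_pos"],s["wrist_force"],s["width"])
print(obj(W,(.459,.297),.045))
```

```text
[0.46168853 0.29658272 0.15746598] [-0.07069026  0.61820021 -0.13173324] 0.08788500595540352
(array([0.4588, 0.2955]), 0.0624, np.float64(0.0155))
```

View pics/w10.png

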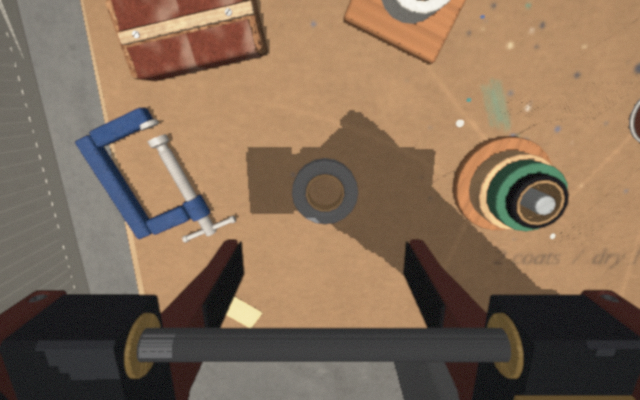

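Flat roll at (325,190), centred; the three-roll stack at (520,190) is intact. Grasping.

Call:
{"op": "servo_tool", "data": {"series": [[1,-0.2,0.1,3,0],[1,-0.2,0.1,6.5,0],[1,-0.2,0.1,9.5,0],[1,-0.2,0.1,12,0],[1,-0.2,0.1,13.7,0],[1,-0.2,0.1,14.3,0],[1,-0.2,0.1,14.3,0],[1,-0.2,0.1,14.3,0]]}}

```text
clock: 24.78
tool_pos: [0.4589, 0.2966, 0.0151]
tool_rot: [-3.141, -0.0, -0.001]
wrist_force: [0.7, -0.5, -0.1]
width: 0.0878
gripper_force: 0.0
```

Call:
{"op": "servo_tool", "data": {"series": [[0.4,0,0,0,0],[0.4,0,0,0,0],[0.4,0,0,0,0],[0.4,0,0,0,0],[0.4,0,0,0,0],[0.4,0,0,0,0]]}}

```text
clock: 25.28
tool_pos: [0.4586, 0.2967, 0.0153]
tool_rot: [-3.141, -0.001, -0.001]
wrist_force: [-0.5, -0.6, 5.1]
width: 0.0601
gripper_force: 20.0
```

Call:
{"op": "servo_tool", "data": {"series": [[0.4,0,0,-2,0],[0.4,0,0,-5,0],[0.4,0,0,-8,0],[0.4,0,0,-11,0],[0.4,0,0,-14,0],[0.4,0,0,-15.5,0],[0.4,0,0,-15.5,0],[0.4,0,0,-15.5,0]]}}

```text
clock: 25.95
tool_pos: [0.4585, 0.2966, 0.17]
tool_rot: [-3.141, -0.001, -0.001]
wrist_force: [-0.1, 1.0, -0.6]
width: 0.0599
gripper_force: 20.0
```

Call:
{"op": "servo_tool", "data": {"series": [[0.4,2,0.8,0,0],[0.4,5.7,2.4,0,0],[0.4,9.4,4,0,0],[0.4,13,5.5,0,0],[0.4,15.7,6.6,0,0],[0.4,16.6,7,0,0],[0.4,16.6,7,0,0],[0.4,16.6,7,0,0]]}}

```text
clock: 26.62
tool_pos: [0.6227, 0.2265, 0.1676]
tool_rot: [3.141, 0.004, -0.001]
wrist_force: [-1.0, -0.0, -1.1]
width: 0.0599
gripper_force: 20.0
```

Call:
{"op": "servo_tool", "data": {"series": [[0.4,0,0,0,0],[0.4,0,0,0,0],[0.4,0,0,0,0]]}}

```text
clock: 26.87
tool_pos: [0.6228, 0.2277, 0.1697]
tool_rot: [-3.141, 0.001, 0.002]
wrist_force: [0.2, 0.4, 0.2]
width: 0.0599
gripper_force: 20.0
```

Run:
```python
from h import *
s,c,W=wrist("w11"); print(s["tool_pos"],s["tool_rot"],s["wrist_force"],s["width"])
m=(W[...,2]>.056)&(W[...,2]<.085); m[:130]=0;m[225:]=0;m[:,:300]=0;m[:,350:]=0
p=W[m];print("post",len(p),p.mean(0).round(4),p.min(0).round(4),p.max(0).round(4))
print([ (v,W[v,324].round(4)) for v in range(200,255,5)])
```

```text
[0.62284418 0.22769923 0.16970516] [-3.14133958e+00  5.77463658e-04  1.51302327e-03] [0.18996272 0.35292882 0.23662186] 0.05990086552675836
post 190 [0.6302 0.2256 0.0667] [0.6257 0.2183 0.056 ] [0.6334 0.2332 0.0711]
[(200, array([0.6539, 0.2277, 0.1565])), (205, array([0.6542, 0.2277, 0.1656])), (210, array([0.6531, 0.2277, 0.17  ])), (215, array([0.6504, 0.2277, 0.1694])), (220, array([0.6481, 0.2277, 0.1703])), (225, array([0.6457, 0.2277, 0.1708])), (230, array([0.6421, 0.2277, 0.1686])), (235, array([0.6399, 0.2277, 0.1698])), (240, array([5.604e-01, 2.272e-01, 4.000e-04])), (245, array([0.5547, 0.2272, 0.0006])), (250, array([5.488e-01, 2.272e-01, 5.000e-04]))]
```

View pics/w11.png

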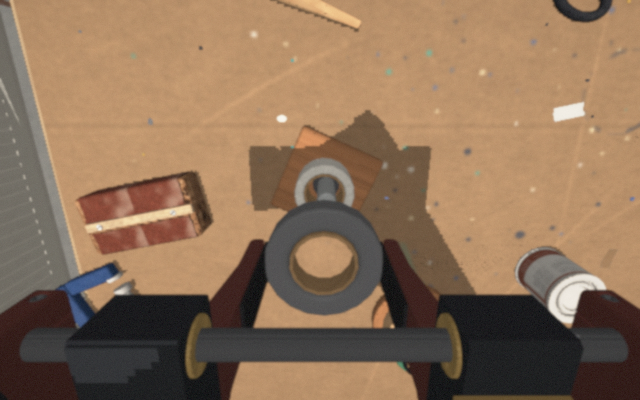

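Flat roll at (323,257) is held level; the white roll is seated and the post is at (324,188). Placing with a 2 mm correction.

Call:
{"op": "servo_tool", "data": {"series": [[0.4,0.2,0.1,2,0],[0.4,0.2,0.1,4,0],[0.4,0.2,0.1,6,0],[0.4,0.2,0.1,7.7,0],[0.4,0.2,0.1,9.1,0],[0.4,0.2,0.1,10,0],[0.4,0.2,0.1,10.3,0],[0.4,0.2,0.1,10.3,0]]}}

```text
clock: 27.58
tool_pos: [0.626, 0.2256, 0.0665]
tool_rot: [3.141, 0.001, -0.001]
wrist_force: [-0.4, -0.9, -0.1]
width: 0.0599
gripper_force: 20.0
```

Call:
{"op": "servo_tool", "data": {"series": [[0.4,0,0,0,0],[1,0,0,0,0],[1,0,0,0,0],[1,0,0,0,0],[1,0,0,0,0],[1,0,0,-3,0],[1,0,0,-7,0],[1,0,0,-11,0]]}}

```text
clock: 28.25
tool_pos: [0.6253, 0.225, 0.177]
tool_rot: [3.141, 0.002, -0.001]
wrist_force: [0.3, 0.3, 0.4]
width: 0.088
gripper_force: 0.0
```

Call:
{"op": "servo_tool", "data": {"series": [[1,0,3,-3,0],[1,0,7,-4,0],[1,0,11,-4,0],[1,0,15,-4,0],[1,0,19,-4,0],[1,0,23,-4,0],[1,0,24,-4,0],[1,0,24,-4,0]]}}

```text
clock: 28.92
tool_pos: [0.6259, -0.0203, 0.2169]
tool_rot: [3.139, -0.0, -0.009]
wrist_force: [0.3, 0.1, -0.5]
width: 0.0878
gripper_force: 0.0
```

Call:
{"op": "servo_tool", "data": {"series": [[1,0,0,0,0],[1,0,0,0,0],[1,0,0,0,0],[1,0,0,0,0],[1,0,0,0,0],[1,0,0,0,0]]}}

```text
clock: 29.42
tool_pos: [0.6261, -0.0136, 0.2166]
tool_rot: [-3.141, 0.0, 0.001]
wrist_force: [0.1, -0.5, -0.5]
width: 0.088
gripper_force: 0.0
```

Run:
```python
from h import *
from station import arm
c=arm.read_camera("scene"); im=cv2.resize(c["image"][150:280,160:420,::-1],(800,400)); cv2.imwrite("pics/fin.png",im)
c=arm.read_camera("top");W=world(c); O=world(np.load("top0.npz"))
for xy,lo,hi in(((.467,.131),.033,.046),((.467,.131),.053,.064),((.467,.131),.066,.071),((.626,.227),.06,.0715)):
  p=W[(np.hypot(W[...,0]-xy[0],W[...,1]-xy[1])<.05)&(W[...,2]>lo)&(W[...,2]<hi)];print(len(p),(p.max(0)+p.min(0))/2,np.ptp(p,axis=0))
for n,xy in dict(pot=(.53,-.004),jar=(.568,-.379),block=(.599,.407)).items():
  for w in(O,W): p=w[(np.hypot(w[...,0]-xy[0],w[...,1]-xy[1])<.07)&(w[...,2]>.02)&(w[...,2]<.07)];print(n,len(p),p.mean(0).round(4))
```

```text
75 [0.46729123 0.13078741 0.03915713] [0.06357811 0.06373404 0.01219217]
95 [0.46841856 0.13237832 0.05837704] [0.05228021 0.05594786 0.01042355]
49 [0.46976737 0.13290697 0.06860814] [0.04136237 0.03804869 0.00441597]
180 [0.63059866 0.22967258 0.06540335] [0.06061615 0.0604727  0.01060227]
pot 179 [ 0.53   -0.0042  0.0553]
pot 19 [0.5278 0.0167 0.0564]
jar 231 [ 0.5693 -0.3793  0.0361]
jar 234 [ 0.5692 -0.3789  0.0355]
block 510 [0.5985 0.4023 0.0316]
block 515 [0.5985 0.4024 0.0316]
```

View pics/fin.png

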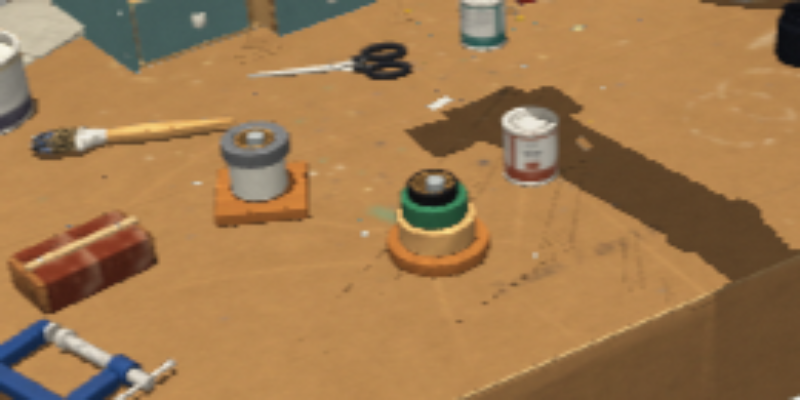

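Both stacks are flat with the posts through them: grey on white at (257,160), and black, green and brown at (437,220). The paint pot is upright at (530,145), partly hidden by the arm in the top view only. Jar and block are unmoved. Handing in.

```bash
python3 -c "
from station import arm; print(arm.finish_job())"
```

```text
the job is handed in; nothing more can be done
None
```

All five rolls are on their spindles in the order asked, lying flat and let go, with the paint pot, dark jar and sanding block left standing; I handed the job in at about 29.5 s.

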